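# Make up the hasp staple order to match the customer's sample

## Robot

A 7-joint arm with a two-finger parallel gripper is mounted at the origin on the work surface. World frame = base frame: x ahead of the robot, y to its left, z up, the work surface at z = 0. Lengths are in m, angles in rad, forces in N, time in s.
With the tool pointing down it reaches from about 0.4 to 0.85 m from the base axis. Payload 4.5 kg.
Tool frame: the origin (TCP) lies midway between the tips of the shut fingers; the grasp point (between the pads) lies 19 mm behind it; z points along the fingers, y is the line along which they close (so a half turn about z gives the same grasp; the last joint's range is limited). The gripper opens to 88 mm and grips with 3 to 60 N. Pads are 18 mm wide; open, the fingers measure 123 mm over their backs; the gripper's body (75 mm by 187 mm) begins 45 mm behind the grasp point.
Start: joints at [1.293, 0.689, -0.195, 1.565, 0.157, 0.902, -0.215], TCP at [0.192, -0.595, 0.239] pointing down, gripper open.
Joint ranges: [-3.01, 3.01], [-0.46, 2.08], [-1.47, 1.51], [0.13, 2.56], [-1, 4.14], [0.04, 2.09], [-2.66, 2.66]. Speed limits (rad/s): [2.57, 2.57, 3.14, 3.14, 3.14, 3.14, 3.14].

## Interface

Orientations are given as a unit quaternion [x, y, z, w].
In Python, from plant import sensors, eyes, finish_job gives the robot as it stands.
- The arm moves only by the tool send_rows, never from a script. Its argument "rows" is text: rows parted by semicolons, each of 4 numbers parted by spaces: the shift along the tool's x, y, z normalised to -1 to 1, where 1 is 30 cm, then the turn about the tool's z normalised to -1 to 1, where 1 is 2 pi rad. A call has 1 to 10 rows; each row is the pose to reach, as a shift and turn from the pose commanded when the call began, along the tool's axes at that moment, turning the shorter way round; what a row does not reach only later rows make up. A row lasts 1/12 s, in which the tool goes at most 41.7 mm and 7.16 degrees, less where a joint would pass 70% of its speed; a pose out of reach is approached as far as the arm can. A call with a number of a shift or a turn outside -1 to 1 is refused whole. A call with a gripper value outside its range is refused whole. "jaw" is the closure, from -1 (fully open) to 1 (shut), set as the call begins (left out, the last holds). The fingers move at their own pace and stop on an object; "force" is the grip in N (left out, the last holds). Time passes only in rows, so rows that repeat a pose let the fingers close. It gives the time, the measured TCP pose, the force, the opening and the grip force at its end, in the units of the state.
- sensors.get_state(): the state, without advancing time (a new reading comes with each control period).
- eyes.snapshot(name): name is "scene" or "top" or "wrist"; returns (picture, depth): 480x640x3 uint8, red, green, blue; 480x640 float32, m along the optical axis (not along the pixel's ray), 0 where there is no reading.
- eyes.calibration(name): a dict with "fov_y" (degrees; the focal length in pixels is half the picture's height over the tangent of half this angle, whatever the lens; pixels are square), "cx", "cy" (the principal point, pixels), "world_from_camera" (4x4, takes a point from camera to world coordinates). Camera axes: x right, y down, z forward; pixel columns grow to the right and rows downward; lengths in m; the calibration is good to about 2 mm. A picture is of the moment at which its call begins: read the wrist's pose just before it. calibration takes no time and is no camera call; for the wrist camera it gives the pose at the moment of the call.
- finish_job(): hands the job in; it is judged then, once.
The state is a dict: "clock": time; "q": joint angles; "qd": joint speeds; "joint_torque": joint torques, N m; "tool_pos": TCP position; "eef_rot": TCP orientation; "contact_force": force on the tool from outside, world axes, zero at the start; "moment": the same for the moment, N m; "opening": opening from 0.0 (shut) to 1.0 (fully open); "finger_force": force on a finger pad.
Only numpy, scipy, OpenCV 4.12 (cv2) and the standard library are available. Lean on these libraries where they do the work, as an engineer would, in place of code of your own. Each camera call takes 0.05 s, during which the arm holds its last target. There are 200 camera calls.

## Task

The hasp staple on the red mat shows which kind the customer ordered, brass or steel. Swing the hold-down arm of the die holding that kind well clear of the pocket, lift the new staple out and set it flat in the black tray without dropping it; after that swing the arm back to its stop across the empty pocket and lay the customer's sample flat in the tray beside the new one. Leave the other die, the sample on the grey mat and everything else on the bench as they are.

Things in the scene. Friction and masses are not known exactly. Their poses are not given: they have to be found in the camera images.
- part_brass: new formed brass hasp staple: flat plate 80x40x6 mm with round ends and a standing round-bar arch in its middle, the arch running along x, 36 mm wide in x, 10 mm thick in y, its top 36 mm above the underside. It lies in the pocket of die_brass. Origin: centre of the underside; x along the plate, z up.
- part_steel: new formed bright steel hasp staple: square-cornered flat plate 80x40x6 mm with a standing square loop in its middle, the loop running along x, 34 mm wide in x, 10 mm thick in y, its top 36 mm above the underside. It lies in the pocket of die_steel. Origin: centre of the underside; x along the plate, z up.
- sample_brass: sample, a brass hasp staple: flat plate 80x40x6 mm with round ends and a standing round-bar arch in its middle, the arch running along x, 36 mm wide in x, 10 mm thick in y, its top 36 mm above the underside; the same shape as part_brass. It lies on the red or on the grey mat. Origin: centre of the underside; x along the plate, z up.
- sample_steel: sample, a bright steel hasp staple: square-cornered flat plate 80x40x6 mm with a standing square loop in its middle, the loop running along x, 34 mm wide in x, 10 mm thick in y, its top 36 mm above the underside; the same shape as part_steel. It lies on the red or on the grey mat. Origin: centre of the underside; x along the plate, z up.
- die_brass: blue forming die fixed to the bench, 130 (x) x 90 (y) x 30 mm high, with an open-topped pocket 83 x 43 mm, 8 mm deep, in the middle of its top, long side along x; holds the new brass staple at the start (either die may stand left or right). Origin: centre of the underside.
- clamp_brass (a joint): the steel hold-down arm on die_brass: 0 = at its stop, straight across the +x end of the pocket (along the die's +y), growing as it swings clockwise seen from above towards the die's +x; 1.57 = along the die's +x, clear of the pocket; stop at 1.7. It starts between 0 and 0.2, over the staple's plate, and stays where it is left.
- clamp_brass_pivot (a point): the upright hinge axis of clamp_brass, 32 mm above the bench at the arm's underside; at x=32, y=-33 mm in the die's frame. The arm is 12 mm wide, 8 mm thick, 94 mm long from the pivot.
- clamp_brass_knob (a point): centre of the upright red round knob near the free end of clamp_brass, 88 mm from the pivot; the knob is 18 mm across and 32 mm high, its top 72 mm above the bench and 16 mm above this point.
- die_steel: blue forming die fixed to the bench, 130 (x) x 90 (y) x 30 mm high, with an open-topped pocket 83 x 43 mm, 8 mm deep, in the middle of its top, long side along x; holds the new steel staple at the start (either die may stand left or right). Origin: centre of the underside.
- clamp_steel (a joint): the steel hold-down arm on die_steel: 0 = at its stop, straight across the +x end of the pocket (along the die's +y), growing as it swings clockwise seen from above towards the die's +x; 1.57 = along the die's +x, clear of the pocket; stop at 1.7. It starts between 0 and 0.2, over the staple's plate, and stays where it is left.
- clamp_steel_pivot (a point): the upright hinge axis of clamp_steel, 32 mm above the bench at the arm's underside; at x=32, y=-33 mm in the die's frame. The arm is 12 mm wide, 8 mm thick, 94 mm long from the pivot.
- clamp_steel_knob (a point): centre of the upright red round knob near the free end of clamp_steel, 88 mm from the pivot; the knob is 18 mm across and 32 mm high, its top 72 mm above the bench and 16 mm above this point.
- tray: black open order tray fixed to the bench, 150 (x) x 170 (y) x 22 mm high, walls and floor about 4 to 5 mm thick; empty at the start. Origin: centre of the underside.
- red_mat: the customer's mat: red, flat, fixed, 110 (x) x 100 (y) x 3 mm; the sample on it is the kind ordered. Origin: centre of the underside.
- grey_mat: grey mat, flat, fixed, 110 x 100 x 3 mm; the sample on it belongs to another job. Origin: centre of the underside.
- padlock: a small brass padlock lying flat, 48x42x20 mm body; loose, a bystander to leave alone
- lock_core: a brass lock cylinder lying down, 29 mm across, 62 mm long; loose, a bystander to leave alone
- key: a flat steel key blank, about 65 mm long, 5 mm thick; loose, a bystander to leave alone
- screwdriver: an orange-handled screwdriver lying on the bench; loose, a bystander to leave alone
- brush: a bench brush lying down; loose, a bystander to leave alone
- spray_can: an upright black and red spray can, 52 mm across, 120 mm tall; loose, a bystander to leave alone
- key_carton: a blue carton of key blanks, 100x60x45 mm; loose, a bystander to leave alone
Not all that is in view belongs to the job. What is shaped like the part_steel but pink or turquoise is not meant.

How it is judged:
By the outcome, as a careful person would: the job done as asked, in the order asked, and still so for the second after the job is handed in, with the robot touching nothing.
It also fails if it takes over 72 s, if anything falls off the work surface, if the arm or the gripper's body presses on something with over 40 N, if the wrist force passes 120 N, or if a joint passes its speed limit or range.

## Working session

There is one attempt and no reset: what is moved stays moved. The work goes in short steps, Python scripts to look and compute and a tool call to move; the robot and the scene stay as the last step left them, time stands still between calls to the robot, and variables do not carry over. Pictures are saved under pics/ and viewed, at most 10 in all, crops included, and the job is handed in when it is done.

Besides the shell and the picture viewer there is one more tool, called after "Request:" as name(argument=value, ...) on one line, values as JSON. send_rows: Moves the arm, as the interface text tells. Scaled input: -1 to 1 covers 30 cm each way for a shift and 2 pi rad each way for a turn. Its arguments: {"type":"object","properties":{"rows":{"type":"string"},"jaw":{"type":"number"},"force":{"type":"number"}},"required":["rows"]}

```bash
mkdir -p pics; ls
python3 - <<'E'
from plant import sensors, eyes
import numpy as np, cv2
s=sensors.get_state(); print({k:np.round(v,3).tolist() for k,v in s.items()})
for n in ("scene","top"):
    p,d=eyes.snapshot(n); c=eyes.calibration(n); print(n,c)
    np.savez(f"{n}.npz",p=p,d=d,T=c["world_from_camera"],f=240/np.tan(np.radians(c["fov_y"]/2)),cx=c["cx"],cy=c["cy"])
    cv2.imwrite(f"pics/{n}0.png",p[:,:,::-1])
E
```

```text
pics
{'clock': 0.0, 'q': [1.293, 0.69, -0.195, 1.566, 0.157, 0.902, -0.215], 'qd': [0.0, -0.0, 0.0, 0.0, -0.0, 0.001, -0.001], 'joint_torque': [0.0, -52.756, -1.267, -15.343, -0.053, 0.007, 0.0], 'tool_pos': [0.192, -0.594, 0.238], 'eef_rot': [0.988, 0.155, -0.0, -0.001], 'contact_force': [-0.064, -1.046, -0.243], 'moment': [-0.029, -0.025, 0.007], 'finger_force': 0.0, 'opening': 0.997}
scene {'fov_y': 47.56177997451117, 'cx': 317.225230533996, 'cy': 234.4837891005829, 'world_from_camera': array([[-0.29736808,  0.53643058, -0.78981925,  1.72865815],
       [ 0.95475061,  0.16287356, -0.24884427,  0.41836093],
       [-0.004847  , -0.82807876, -0.56059083,  0.92966793],
       [ 0.        ,  0.        ,  0.        ,  1.        ]])}
top {'fov_y': 55.290941320313785, 'cx': 319.3585899826212, 'cy': 233.01984237009722, 'world_from_camera': array([[-0.01289842, -0.98620899,  0.16500141,  0.31225005],
       [-0.99977276,  0.00991881, -0.01886933,  0.04467235],
       [ 0.01697249, -0.1652073 , -0.98611281,  1.15864745],
       [ 0.        ,  0.        ,  0.        ,  1.        ]])}
```

View pics/scene0.png

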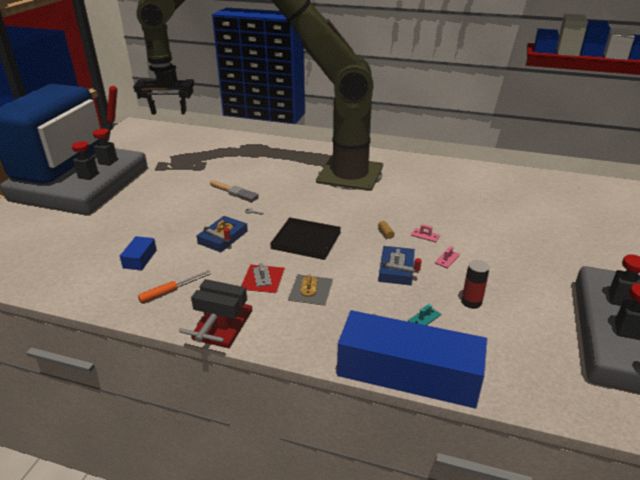

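View pics/top0.png

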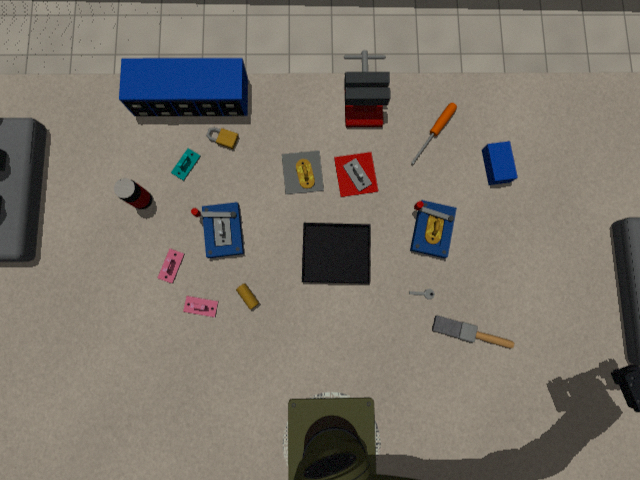

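The red mat (top image, about 357,174) holds the steel sample, so I want the steel die at left (222,230), with its knob at (196,212). The tray is at (337,253).

```bash
cat > h.py <<'E'
import numpy as np, cv2
from plant import sensors, eyes
def snap(n,save=None):
    c=eyes.calibration(n); p,d=eyes.snapshot(n)
    f=240/np.tan(np.radians(c["fov_y"]/2)); v,u=np.mgrid[:480,:640]
    P=np.stack([(u-c["cx"])/f*d,(v-c["cy"])/f*d,d],-1)
    T=np.array(c["world_from_camera"]); W=P@T[:3,:3].T+T[:3,3]; W[d==0]=np.nan
    if save: cv2.imwrite(save,p[:,:,::-1])
    return p,W
def rect(W,m,off=None):
    """min-area rectangle of masked points: centre, long side, short side, long-axis angle (deg)"""
    pts=W[m][:,:2].astype(np.float32); (c,(a,b),ang)=cv2.minAreaRect(pts*1000)
    if a<b: a,b,ang=b,a,ang+90
    return np.round(c,1),round(a,1),round(b,1),round((ang+90)%180-90,1),len(pts),np.round(np.nanmedian(W[m][:,2])*1000,1)
def biggest(m):
    n,l,s,_=cv2.connectedComponentsWithStats(m.astype(np.uint8)); return l==1+np.argmax(s[1:,4])
E
python3 - <<'E'
from h import *
p,W=snap("top"); hsv=cv2.cvtColor(p,cv2.COLOR_RGB2HSV); H,S,V=[hsv[...,i].astype(int) for i in range(3)]
z=W[...,2]
def box(u0,u1,v0,v1):
    m=np.zeros(z.shape,bool); m[v0:v1,u0:u1]=1; return m
b=box(190,255,195,265)
print("die",rect(W,biggest(b&(H>100)&(H<125)&(S>120)&(z>.024)&(z<.036))))
print("diefull",rect(W,biggest(b&(z>.025)&(z<.036))))
print("loop",rect(W,biggest(b&(z>.045)&(z<.064)&(S<80))))
print("knob",rect(W,biggest(b&((H<8)|(H>172))&(S>120)&(z>.064))))
print("arm",rect(W,biggest(b&(S<80)&(z>.036)&(z<.044)&box(195,240,200,222))))
b=box(330,385,145,200)
print("mat",rect(W,biggest(b&((H<8)|(H>172))&(S>120))))
print("sample",rect(W,biggest(b&(S<90)&(V>60)&(z>.004))))
print("loop",rect(W,biggest(b&(z>.025)&(z<.05))))
b=box(290,385,210,295)
print("tray",rect(W,biggest(b&(V<50))), rect(W,biggest(b&(z>.016)&(z<.03))), "floor",np.nanmedian(z[245:260,325:350]))
print("bench",np.nanmedian(z[300:320,300:340]))
E
```

```text
die (array([512.6, 266.2]), 130.7, 90.4, 6.9, 1151, np.float64(31.0))
diefull (array([512.8, 266.2]), 131.2, 90.8, 6.4, 1580, np.float64(30.7))
loop (array([512.3, 265.8]), 34.2, 10.6, 6.0, 73, np.float64(58.4))
knob (array([549.5, 324.2]), 15.4, 15.2, -60.9, 46, np.float64(72.6))
arm (array([549.1, 275. ]), 86.4, 12.6, 87.1, 147, np.float64(40.7))
mat (array([662.1, -75. ]), 111.9, 99.1, 9.1, 1066, np.float64(4.0))
sample (array([659.1, -77.4]), 81.1, 41.7, 30.7, 411, np.float64(10.2))
loop (array([657.7, -77.2]), 35.1, 10.9, 30.3, 71, np.float64(39.0))
tray (array([nan, nan]), 0.0, 0.0, 0.0, 4012, np.float64(5.4)) (array([452.2, -18.6]), 170.3, 150.5, 87.8, 455, np.float64(22.6)) floor 0.004969156648986339
bench 0.0010327389021964617
```

Request:
send_rows(rows="0.877 -0.77 0 -0.198;0.877 -0.77 0 -0.198;0.877 -0.77 0 -0.198;0.877 -0.77 0 -0.198;0.877 -0.77 0 -0.198;0.877 -0.77 0 -0.198;0.877 -0.77 0 -0.198;0.877 -0.77 0 -0.198;0.877 -0.77 0 -0.198;0.877 -0.77 0 -0.198", jaw=-1, force=20)

```text
clock: 0.98
tool_pos: [0.3745, -0.2893, 0.2393]
eef_rot: [0.707, 0.707, 0.001, 0.0]
contact_force: [0.5, -0.1, -0.8]
opening: 0.998
finger_force: 0.0
```

```bash
cat > go.py <<'E'
# python3 go.py x y z yaw : shift/turn (normalised) from the present pose; mm, deg
import sys, numpy as np
from scipy.spatial.transform import Rotation as R
from plant import sensors
s=sensors.get_state(); r=R.from_quat(s["eef_rot"]); p=np.array(s["tool_pos"])*1000
M=r.as_matrix(); yaw=np.degrees(np.arctan2(M[1,0],M[0,0])); print("t",round(s["clock"],2),"pose",p.round(1),round(yaw,1),"z-axis",M[:,2].round(3),"q7",round(s["q"][6],2))
for a in sys.argv[1:]:
    x,y,z,w=map(float,a.split(","))
    d=M.T@(np.array([x,y,z])-p)/300; t=((w-yaw+180)%360-180)
    print(a,"->",d.round(3),round(-t/360,4),"rows",round(max(np.linalg.norm(d)*300/41.7,abs(t)/7.16),1))
E
python3 go.py 480,0,200,89
python3 - <<'E'
import numpy as np
D=np.load("top.npz"); d=D["d"]; v,u=np.mgrid[:480,:640]
W=np.stack([(u-D["cx"])/D["f"]*d,(v-D["cy"])/D["f"]*d,d],-1)@D["T"][:3,:3].T+D["T"][:3,3]
for n,(a,b,c,e) in dict(vise=(335,400,40,130),can=(115,160,175,215),padlock=(205,240,122,152)).items():
    w=W[c:e,a:b].reshape(-1,3); w=w[w[:,2]>.006]; print(n,w.min(0).round(3),w.max(0).round(3))
E
```

```text
t 0.98 pose [ 374.5 -289.3  239.3] 90.0 z-axis [ 0.002  0.002 -1.   ] q7 0.12
480,0,200,89 -> [0.964 0.352 0.133] 0.0029 rows 7.4
vise [ 0.312 -0.187  0.006] [0.973 0.045 1.159]
can [0.312 0.045 0.006] [0.662 0.545 1.159]
padlock [0.312 0.045 0.006] [0.8   0.317 1.159]
```

Request:
send_rows(rows="0.98 0.5 0.1 0;0.98 0.5 0.1 0;0.98 0.5 0.1 0;0.98 0.5 0.1 0;0.98 0.5 0.1 0;0.98 0.5 0.1 0;0.98 0.5 0.1 0;0.98 0.5 0.1 0;0.98 0.5 0.1 0")

```text
clock: 1.73
tool_pos: [0.5293, 0.0081, 0.2089]
eef_rot: [0.708, 0.706, 0.005, -0.001]
contact_force: [0.7, 0.3, 0.2]
opening: 1.002
finger_force: 0.0
```

```bash
python3 go.py 549.5,290,170,89
python3 - <<'E'
import numpy as np
D=np.load("top.npz"); d=D["d"]; v,u=np.mgrid[:480,:640]
W=np.stack([(u-D["cx"])/D["f"]*d,(v-D["cy"])/D["f"]*d,d],-1)@D["T"][:3,:3].T+D["T"][:3,3]
for n,(a,b,c,e) in dict(vise=(335,400,40,130),can=(115,160,175,215),padlock=(205,240,122,152)).items():
    w=W[c:e,a:b].reshape(-1,3); w=w[(w[:,2]>.006)&(w[:,2]<.5)&(d[c:e,a:b].ravel()>0)]; print(n,w.min(0).round(3),w.max(0).round(3))
E
```

```text
t 1.73 pose [529.3   8.1 208.9] 89.8 z-axis [ 0.005  0.008 -1.   ] q7 -0.51
549.5,290,170,89 -> [0.939 0.064 0.137] 0.0023 rows 6.8
vise [ 0.783 -0.187  0.006] [ 0.973 -0.023  0.112]
can [0.558 0.434 0.006] [0.662 0.545 0.125]
padlock [0.726 0.232 0.006] [0.8   0.317 0.028]
```

Request:
send_rows(rows="0.96 0.067 0.2 0.002;0.96 0.067 0.2 0.002;0.96 0.067 0.2 0.002;0.96 0.067 0.2 0.002;0.96 0.067 0.2 0.002;0.96 0.067 0.2 0.002;0.96 0.067 0.2 0.002;0.96 0.067 0.2 0.002;0.96 0.067 0.2 0.002")

```text
clock: 2.48
tool_pos: [0.5486, 0.2889, 0.1478]
eef_rot: [0.715, 0.699, 0.0, -0.001]
contact_force: [0.4, -0.8, -0.7]
opening: 1.003
finger_force: 0.0
```

```bash
python3 go.py 549.5,324.5,110,89 549.5,324.5,46,89; python3 -c "
from h import *
p,W=snap('wrist','pics/w1.png')"
```

```text
t 2.48 pose [548.6 288.9 147.8] 88.7 z-axis [-0.002  0.002 -1.   ] q7 -0.94
549.5,324.5,110,89 -> [0.118 0.001 0.126] -0.0007 rows 1.2
549.5,324.5,46,89 -> [0.118 0.001 0.34 ] -0.0007 rows 2.6
```

View pics/w1.png

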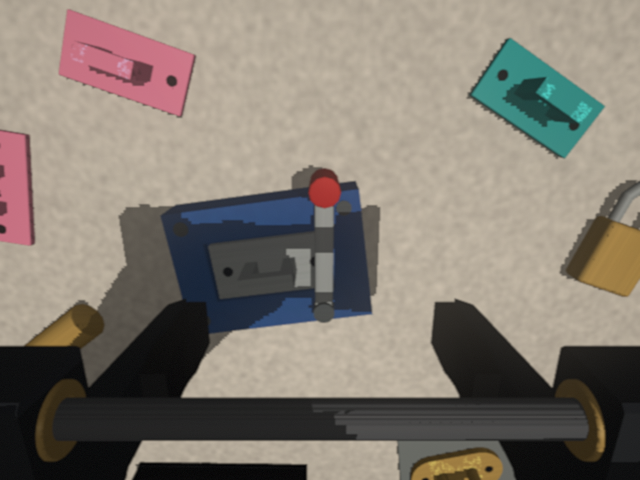

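The wrist view shows the knob centred between the fingers (324,190), with the steel staple in its pocket at (265,268). I'll go down over the knob.

Request:
send_rows(rows="0.118 0.001 0 0;0.118 0.001 0.1 0;0.118 0.001 0.2 0;0.118 0.001 0.3 0;0.118 0.001 0.34 0;0.118 0.001 0.34 0;0.118 0.001 0.34 0")

```text
clock: 3.12
tool_pos: [0.552, 0.319, 0.0471]
eef_rot: [0.717, 0.697, -0.0, 0.0]
contact_force: [0.3, 1.0, 0.8]
opening: 1.002
finger_force: 0.0
```

Request:
send_rows(rows="0 0 0 0;0 0 0 0;0 0 0 0;0 0 0 0;0 0 0 0;0 0 0 0;0 0 0 0;0 0 0 0", jaw=1, force=15)

```text
clock: 3.78
tool_pos: [0.5513, 0.3205, 0.0467]
eef_rot: [0.717, 0.697, -0.0, 0.0]
contact_force: [0.1, 0.4, 0.2]
opening: 0.42
finger_force: 0.0
```

Run:
```python
import numpy as np,subprocess
a=[]
for th in (75,60,45,30,16,7):
    a.append("%.1f,%.1f,46,%g"%(548.3+88*np.cos(np.radians(th)),237+88*np.sin(np.radians(th)),th))
print(subprocess.run(["python3","go.py"]+a,capture_output=True,text=True).stdout)
```

```text
t 3.78 pose [551.3 320.5  46.7] 88.4 z-axis [ 0. -0. -1.] q7 -1.03
571.1,322.0,46,75 -> [0.007 0.066 0.002] 0.0373 rows 1.9
592.3,313.2,46,60 -> [-0.021  0.137  0.002] 0.079 rows 4.0
610.5,299.2,46,45 -> [-0.066  0.199  0.002] 0.1206 rows 6.1
624.5,281.0,46,30 -> [-0.125  0.247  0.002] 0.1623 rows 8.2
632.9,261.3,46,16 -> [-0.19   0.277  0.002] 0.2012 rows 10.1
635.6,247.7,46,7 -> [-0.235  0.288  0.002] 0.2262 rows 11.4
```

Request:
send_rows(rows="0 0 0 0;0 0 0 0;0 0 0 0;0 0 0 0;0 0 0 0;0 0 0 0")

```text
clock: 4.28
tool_pos: [0.5513, 0.3205, 0.0466]
eef_rot: [0.717, 0.697, -0.0, 0.0]
contact_force: [0.5, 0.5, -0.8]
opening: 0.197
finger_force: 15.0
```

Request:
send_rows(rows="0 0.033 0 0.018;0.003 0.066 0 0.037;-0.005 0.1 0 0.057;-0.021 0.137 0 0.079;-0.04 0.169 0 0.1;-0.066 0.199 0 0.12;-0.094 0.224 0 0.14;-0.125 0.247 0 0.16;-0.156 0.263 0 0.18;-0.19 0.277 0 0.2")

```text
clock: 5.12
tool_pos: [0.6301, 0.2611, 0.0466]
eef_rot: [0.988, 0.152, -0.003, -0.0]
contact_force: [-7.4, -0.8, 5.2]
opening: 0.199
finger_force: 15.0
```

```bash
python3 go.py 635.6,247.7,46,7 635.9,244.2,46,4.7
```

```text
t 5.12 pose [630.1 261.1  46.6] 17.5 z-axis [-0.006 -0.001 -1.   ] q7 -1.76
635.6,247.7,46,7 -> [0.004 0.048 0.002] 0.0291 rows 1.5
635.9,244.2,46,4.7 -> [0.002 0.059 0.002] 0.0355 rows 1.8
```

Request:
send_rows(rows="0.003 0.03 0 0.018;0.002 0.055 0 0.033;0.002 0.055 0 0.033;0.002 0.055 0 0.033")

```text
clock: 5.45
tool_pos: [0.6333, 0.245, 0.0465]
eef_rot: [0.999, 0.052, -0.005, 0.001]
contact_force: [-9.5, -2.2, 8.0]
opening: 0.201
finger_force: 15.0
```

Request:
send_rows(rows="0 0 0 0;0 0 0 0;0 0 0 0;0 0 0 0;0 0 0 0;0 0 -0.15 0;0 0 -0.3 0;0 0 -0.4 0;0 0 -0.4 0", jaw=-0.2)

```text
clock: 6.2
tool_pos: [0.6438, 0.2474, 0.1751]
eef_rot: [0.999, 0.051, 0.007, -0.002]
contact_force: [1.5, 1.1, -0.0]
opening: 0.603
finger_force: 0.0
```

```bash
cat > chk.py <<'E'
from h import *
import sys
p,W=snap("top","pics/"+sys.argv[1]+".png"); hsv=cv2.cvtColor(p,cv2.COLOR_RGB2HSV); H,S,V=[hsv[...,i].astype(int) for i in range(3)]
X,Y,z=W[...,0],W[...,1],W[...,2]
k=((H<8)|(H>172))&(S>120)&(z>.064)&(z<.08)&(X<.68)&(X>.48)&(Y>.2)&(Y<.36)
if k.sum()>5:
    c=rect(W,biggest(k)); print("knob",c, "joint",round(np.radians(96.4-np.degrees(np.arctan2(c[0][1]-237,c[0][0]-548.3))),3))
E
python3 chk.py t2; python3 go.py 512.8,266.2,120,6.4
```

```text
t 6.25 pose [641.9 246.8 171.6] 5.9 z-axis [ 0.009  0.004 -1.   ] q7 -1.88
512.8,266.2,120,6.4 -> [-0.423 -0.108  0.168] -0.0014 rows 3.4
```

Request:
send_rows(rows="-0.57 -0.12 0 0;-0.57 -0.12 0 0;-0.57 -0.12 0 0;-0.57 -0.12 0 0;-0.57 -0.12 0 0;-0.57 -0.12 0 0;-0.57 -0.12 0 0;-0.57 -0.12 0 0")

```text
clock: 6.92
tool_pos: [0.4668, 0.2636, 0.1664]
eef_rot: [0.999, 0.051, 0.001, 0.0]
contact_force: [0.1, 0.6, -0.4]
opening: 0.603
finger_force: 0.0
```

```bash
cat > wl.py <<'E'
from h import *
import sys
p,W=snap("wrist","pics/"+sys.argv[1]+".png"); hsv=cv2.cvtColor(p,cv2.COLOR_RGB2HSV); H,S,V=[hsv[...,i].astype(int) for i in range(3)]
X,Y,z=W[...,0],W[...,1],W[...,2]
if sys.argv[2]=="die":
    k=((H<8)|(H>172))&(S>120)&(z>.064)&(z<.08)
    if k.sum()>5: print("knob",rect(W,biggest(k)))
    m=(z>.048)&(z<.064)&(abs(X-.513)<.04)&(abs(Y-.266)<.04); print("loop",rect(W,biggest(m)))
    m=(z>.026)&(z<.036)&(abs(X-.513)<.1)&(abs(Y-.266)<.08)&(H>100)&(H<125)&(S>100); print("die",rect(W,biggest(m)))
else:
    m=(z>.033)&(z<.05)&(abs(X-.658)<.05)&(abs(Y+.077)<.05); print("loop",rect(W,biggest(m)))
    m=(z>.006)&(z<.012)&(abs(X-.658)<.06)&(abs(Y+.077)<.06); print("plate",rect(W,biggest(m)))
E
python3 go.py; python3 wl.py w2 die
```

```text
t 6.92 pose [466.8 263.6 166.4] 5.8 z-axis [ 0.002  0.    -1.   ] q7 -2.03
loop (array([514.1, 264.8]), 34.3, 9.8, 5.9, 993, np.float64(57.5))
die (array([513.8, 265.3]), 129.5, 88.7, 6.7, 15957, np.float64(29.5))
```

View pics/w2.png

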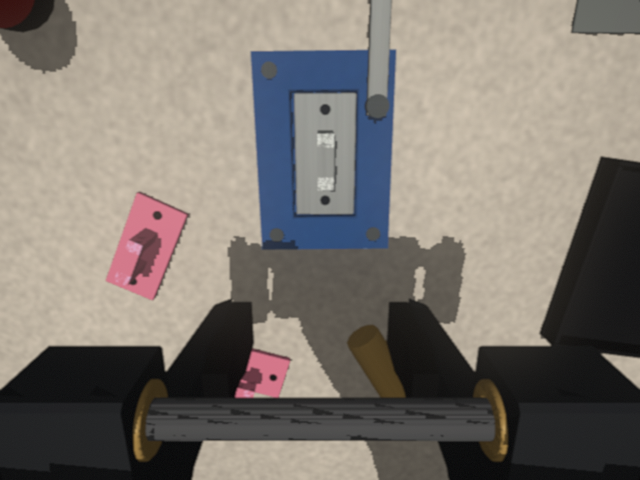

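The arm lies well clear along +x (378,105 at the pivot), and the staple's loop is at (326,160). Next I grasp it.

```bash
python3 go.py 513.4,265.2,100,6 513.4,265.2,34,6
```

```text
t 6.97 pose [466.8 263.4 166.4] 5.8 z-axis [ 0.002 -0.    -1.   ] q7 -2.03
513.4,265.2,100,6 -> [0.155 0.01  0.222] -0.0005 rows 1.9
513.4,265.2,34,6 -> [0.154 0.01  0.442] -0.0005 rows 3.4
```

Request:
send_rows(rows="0.155 0.01 0.1 0;0.155 0.01 0.2 0;0.155 0.01 0.25 0;0.155 0.01 0.25 0;0.155 0.01 0.33 0;0.155 0.01 0.4 0;0.155 0.01 0.44 0;0.155 0.01 0.44 0;0.155 0.01 0.44 0")

```text
clock: 7.72
tool_pos: [0.5117, 0.2656, 0.0351]
eef_rot: [0.999, 0.052, 0.0, 0.0]
contact_force: [0.6, 0.1, 0.2]
opening: 0.6
finger_force: 0.0
```

```bash
python3 go.py 513.4,265.2,34,6
```

```text
t 7.72 pose [511.7 265.6  35.1] 5.9 z-axis [ 0. -0. -1.] q7 -1.99
513.4,265.2,34,6 -> [0.006 0.002 0.004] -0.0003 rows 0.0
```

Request:
send_rows(rows="0.005 0.002 0.003 0;0.005 0.002 0.003 0;0.005 0.002 0.003 0;0.005 0.002 0.003 0;0.005 0.002 0.003 0;0.005 0.002 0.003 0;0.005 0.002 0.003 0;0.005 0.002 0.003 0;0.005 0.002 0.003 0;0.005 0.002 0.003 0", jaw=1, force=30)

```text
clock: 8.55
tool_pos: [0.5128, 0.2653, 0.034]
eef_rot: [0.999, 0.052, 0.0, 0.0]
contact_force: [-0.9, -0.5, 2.5]
opening: 0.102
finger_force: 30.0
```

Request:
send_rows(rows="0 0 0 0;0 0 -0.02 0;0 0 -0.04 0;0 0 -0.06 0;0 0 -0.1 0;0 0 -0.17 0;0 0 -0.25 0;0 0 -0.25 0")

```text
clock: 9.22
tool_pos: [0.5154, 0.2664, 0.1135]
eef_rot: [0.999, 0.051, 0.004, -0.002]
contact_force: [0.9, -0.4, -0.7]
opening: 0.104
finger_force: 30.0
```

```bash
python3 go.py 453.6,17.4,110,-2.2 453.6,17.4,50,-2.2
```

```text
t 9.22 pose [515.4 266.4 113.5] 5.9 z-axis [ 0.007  0.004 -1.   ] q7 -1.99
453.6,17.4,110,-2.2 -> [-0.29   0.804  0.007] 0.0225 rows 6.2
453.6,17.4,50,-2.2 -> [-0.292  0.805  0.207] 0.0225 rows 6.3
```

Request:
send_rows(rows="-0.05 0.13 0 0.004;-0.1 0.26 0 0.008;-0.145 0.4 0 0.012;-0.19 0.53 0 0.016;-0.24 0.67 0 0.02;-0.28 0.78 0 0.022;-0.29 0.804 0 0.0225;-0.29 0.804 0 0.0225;-0.29 0.804 0 0.0225;-0.29 0.804 0 0.0225")

```text
clock: 10.05
tool_pos: [0.4522, 0.0184, 0.109]
eef_rot: [1.0, -0.018, 0.001, -0.001]
contact_force: [-0.3, 0.9, -1.0]
opening: 0.103
finger_force: 30.0
```

```bash
python3 go.py 453.6,17.4,40,-2.2 453.6,17.4,17,-2.2; python3 -c "
from h import *
p,W=snap('wrist','pics/w3.png');z=W[...,2];X=W[...,0];Y=W[...,1]
for m in [(abs(X-.5)<.01)&(abs(Y+.02)<.03)]: print(np.nanmedian(z[m]),m.sum())"
```

```text
t 10.05 pose [452.2  18.4 109. ] -2.0 z-axis [ 0.002  0.002 -1.   ] q7 -1.78
453.6,17.4,40,-2.2 -> [0.004 0.003 0.23 ] 0.0005 rows 1.7
453.6,17.4,17,-2.2 -> [0.004 0.004 0.307] 0.0005 rows 2.2
0.003585562230585315 3837
```

View pics/w3.png

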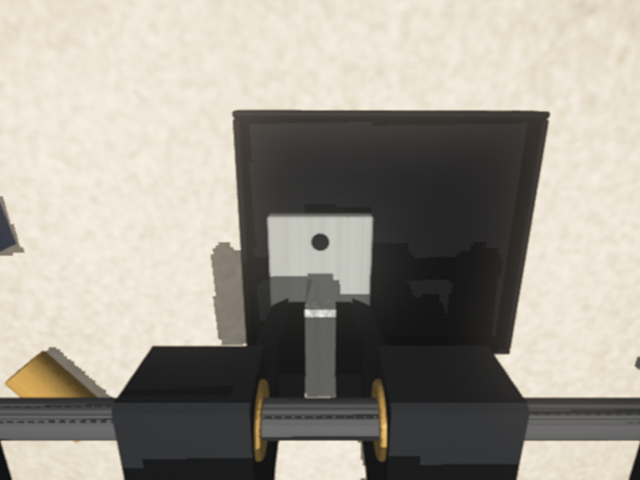

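The staple is held square over the tray, plate at (320,250). Lowering it gently.

Request:
send_rows(rows="0.003 0.003 0.1 0;0.003 0.003 0.2 0;0.003 0.003 0.25 0;0.003 0.003 0.275 0;0.003 0.003 0.285 0;0.003 0.003 0.295 0;0.003 0.003 0.3 0;0.003 0.003 0.3 0;0.003 0.003 0.3 0")

```text
clock: 10.85
tool_pos: [0.4545, 0.0175, 0.0199]
eef_rot: [1.0, -0.013, -0.001, -0.001]
contact_force: [1.0, 0.5, -1.6]
opening: 0.102
finger_force: 30.0
```

Request:
send_rows(rows="0 0 0.003 0;0 0 0.006 0;0 0 0.009 0;0 0 0.009 0")

```text
clock: 11.18
tool_pos: [0.4549, 0.0157, 0.0181]
eef_rot: [1.0, -0.02, -0.002, 0.0]
contact_force: [0.1, -0.5, -1.6]
opening: 0.103
finger_force: 30.0
```

Request:
send_rows(rows="0 0 0.003 0;0 0 0.005 0;0 0 0.007 0;0 0 0.007 0")

```text
clock: 11.52
tool_pos: [0.4552, 0.0153, 0.0164]
eef_rot: [1.0, -0.019, -0.003, 0.0]
contact_force: [-0.1, -0.3, -1.6]
opening: 0.106
finger_force: 30.0
```

Request:
send_rows(rows="0 0 0.002 0;0 0 0.004 0;0 0 0.006 0;0 0 0.006 0")

```text
clock: 11.85
tool_pos: [0.4551, 0.0153, 0.0158]
eef_rot: [1.0, -0.019, -0.003, 0.0]
contact_force: [-1.4, 0.7, 8.6]
opening: 0.104
finger_force: 30.0
```

Request:
send_rows(rows="0 0 0 0;0 0 0 0;0 0 0 0;0 0 0 0;0 0 0 0;0 0 -0.05 0;0 0 -0.15 0;0 0 -0.3 0;0 0 -0.4 0;0 0 -0.4 0", jaw=0.3)

```text
clock: 12.68
tool_pos: [0.459, 0.0159, 0.1398]
eef_rot: [1.0, -0.019, 0.001, -0.001]
contact_force: [1.0, 1.2, -1.1]
opening: 0.351
finger_force: 0.0
```

```bash
python3 go.py 500,200,130,6 560,266,150,6
```

```text
t 12.68 pose [459.   15.9 139.8] -2.2 z-axis [ 0.002  0.002 -1.   ] q7 -2.48
500,200,130,6 -> [ 0.113 -0.618  0.034] -0.0228 rows 4.5
560,266,150,6 -> [ 0.304 -0.846 -0.032] -0.0228 rows 6.5
```

```bash
python3 -c "
from plant import sensors; import numpy as np
print(np.round(sensors.get_state()['q'],2))"
```

```text
[ 0.17  0.69 -0.48  2.14  0.71  0.47 -2.48]
```

```bash
python3 chk.py t3; python3 go.py 555,235,130,20 635.5,245.5,130,20
```

```text
knob (array([634.6, 244.9]), 16.1, 15.1, 6.7, 45, np.float64(72.6)) joint 1.591
t 12.73 pose [458.3  15.5 137.6] -2.2 z-axis [-0.001  0.001 -1.   ] q7 -2.48
555,235,130,20 -> [ 0.294 -0.744  0.026] -0.0618 rows 5.8
635.5,245.5,130,20 -> [ 0.56  -0.789  0.026] -0.0618 rows 7.0
```

Request:
send_rows(rows="0.56 -0.788 0 -0.0618;0.56 -0.788 0 -0.0618;0.56 -0.788 0 -0.0618;0.56 -0.788 0 -0.0618;0.56 -0.788 0 -0.0618;0.56 -0.788 0 -0.0618;0.56 -0.788 0 -0.0618;0.56 -0.788 0 -0.0618;0.56 -0.788 0 -0.0618;0.56 -0.788 0 -0.0618", jaw=-0.2)

```text
clock: 13.57
tool_pos: [0.632, 0.2442, 0.1317]
eef_rot: [0.985, 0.175, -0.005, 0.001]
contact_force: [-0.1, -0.3, -0.1]
opening: 0.604
finger_force: 0.0
```

```bash
python3 go.py 635,245.2,47,20
```

```text
t 13.57 pose [632.  244.2 131.7] 20.1 z-axis [-0.01  -0.003 -1.   ] q7 -2.16
635,245.2,47,20 -> [0.013 0.    0.282] 0.0003 rows 2.0
```

Request:
send_rows(rows="0.01 0 0.1 0;0.01 0 0.18 0;0.01 0 0.25 0;0.01 0 0.28 0;0.01 0 0.28 0;0.01 0 0.28 0")

```text
clock: 14.07
tool_pos: [0.6352, 0.2452, 0.0498]
eef_rot: [0.985, 0.174, -0.004, -0.0]
contact_force: [0.6, 0.2, -0.6]
opening: 0.602
finger_force: 0.0
```

Request:
send_rows(rows="0 0 0 0;0 0 0 0;0 0 0 0;0 0 0 0;0 0 0 0;0 0 0 0;0 0 0 0;0 0 0 0", jaw=1, force=15)

```text
clock: 14.73
tool_pos: [0.6358, 0.2463, 0.0502]
eef_rot: [0.985, 0.174, -0.003, -0.0]
contact_force: [-0.3, -0.3, 3.4]
opening: 0.195
finger_force: 15.0
```

Run:
```python
import numpy as np,subprocess
a=[]
for th in (5.2,14,23,32,41,50,59,68,77,86,90,94,96.4,97.5):
    a.append("%.1f,%.1f,47,%g"%(548.3+88*np.cos(np.radians(th)),237+88*np.sin(np.radians(th)),20+(th-5.2)*.77))
print(subprocess.run(["python3","go.py"]+a,capture_output=True,text=True).stdout)
```

```text
t 14.73 pose [635.8 246.3  50.2] 20.1 z-axis [-0.006 -0.    -1.   ] q7 -2.22
635.9,245.0,47,20 -> [-0.001  0.004  0.011] 0.0002 rows 0.1
633.7,258.3,47,26.776 -> [ 0.007 -0.04   0.011] -0.0186 rows 0.9
629.3,271.4,47,33.706 -> [ 0.008 -0.086  0.011] -0.0379 rows 1.9
622.9,283.6,47,40.636 -> [ 0.002 -0.132  0.011] -0.0571 rows 2.9
614.7,294.7,47,47.566 -> [-0.011 -0.176  0.011] -0.0764 rows 3.8
604.9,304.4,47,54.496 -> [-0.03  -0.217  0.011] -0.0956 rows 4.8
593.6,312.4,47,61.426 -> [-0.056 -0.255  0.011] -0.1149 rows 5.8
581.3,318.6,47,68.356 -> [-0.088 -0.289  0.012] -0.1341 rows 6.7
568.1,322.7,47,75.286 -> [-0.125 -0.317  0.012] -0.1534 rows 7.7
554.4,324.8,47,82.216 -> [-0.165 -0.339  0.012] -0.1726 rows 8.7
548.3,325.0,47,85.296 -> [-0.184 -0.347  0.012] -0.1812 rows 9.1
542.2,324.8,47,88.376 -> [-0.203 -0.353  0.012] -0.1897 rows 9.5
538.5,324.5,47,90.224 -> [-0.215 -0.356  0.013] -0.1949 rows 9.8
536.8,324.2,47,91.071 -> [-0.221 -0.357  0.013] -0.1972 rows 9.9
```

Request:
send_rows(rows="0.007 -0.04 0 -0.0186;0.008 -0.086 0 -0.0379;0.002 -0.132 0 -0.057;-0.011 -0.176 0 -0.0764;-0.03 -0.217 0 -0.0956;-0.056 -0.255 0 -0.115;-0.088 -0.289 0 -0.134;-0.125 -0.317 0 -0.153;-0.165 -0.339 0 -0.173;-0.165 -0.339 0 -0.173")

```text
clock: 15.57
tool_pos: [0.5519, 0.326, 0.0503]
eef_rot: [0.75, 0.661, -0.003, -0.003]
contact_force: [0.6, 2.2, -1.4]
opening: 0.202
finger_force: 15.0
```

```bash
python3 go.py 548.3,325,50,85.3 542.2,324.8,50,88.4 538.5,324.5,50,90.2 536.8,324.2,50,91.1
```

```text
t 15.57 pose [551.9 326.   50.3] 82.8 z-axis [-0.008  0.001 -1.   ] q7 -1.5
548.3,325,50,85.3 -> [-0.005 -0.011  0.001] -0.007 rows 0.4
542.2,324.8,50,88.4 -> [-0.008 -0.032  0.001] -0.0156 rows 0.8
538.5,324.5,50,90.2 -> [-0.011 -0.044  0.001] -0.0206 rows 1.0
536.8,324.2,50,91.1 -> [-0.012 -0.049  0.001] -0.0231 rows 1.2
```

Request:
send_rows(rows="-0.005 -0.011 0 -0.007;-0.008 -0.032 0 -0.0156;-0.01 -0.043 0 -0.02;-0.011 -0.049 0 -0.023;-0.011 -0.049 0 -0.023;-0.011 -0.049 0 -0.023")

```text
clock: 16.07
tool_pos: [0.5398, 0.3254, 0.0504]
eef_rot: [0.704, 0.71, -0.001, -0.003]
contact_force: [2.8, 5.4, -4.6]
opening: 0.197
finger_force: 15.0
```

Request:
send_rows(rows="0 -0.005 0 0;0 -0.01 0 0;0 -0.01 0 0;0 -0.01 0 0")

```text
clock: 16.4
tool_pos: [0.5397, 0.3254, 0.0505]
eef_rot: [0.705, 0.71, 0.001, -0.002]
contact_force: [7.3, 6.6, -8.9]
opening: 0.2
finger_force: 15.0
```

Request:
send_rows(rows="0 -0.008 0 0;0 -0.012 0 0;0 -0.012 0 0")

```text
clock: 16.65
tool_pos: [0.5396, 0.3254, 0.0505]
eef_rot: [0.705, 0.709, 0.004, -0.001]
contact_force: [15.6, 7.6, -13.0]
opening: 0.199
finger_force: 15.0
```

Request:
send_rows(rows="0 0.02 0 0;0 0.022 0 0;0 0.022 0 0;0 0.022 0 0;0 0.022 0 0;0 0.022 0 0;0 0.022 -0.15 0;0 0.022 -0.3 0;0 0.022 -0.4 0;0 0.022 -0.4 0", jaw=-0.2)

```text
clock: 17.48
tool_pos: [0.5417, 0.3277, 0.1782]
eef_rot: [0.703, 0.711, 0.004, -0.003]
contact_force: [-0.1, 0.8, 0.7]
opening: 0.602
finger_force: 0.0
```

```bash
python3 go.py 580,60,150,60 658.3,-77.3,130,30.3
```

```text
t 17.48 pose [541.7 327.7 178.2] 90.6 z-axis [ 0.002  0.009 -1.   ] q7 -1.3
580,60,150,60 -> [-0.894  0.117  0.086] 0.0851 rows 6.5
658.3,-77.3,130,30.3 -> [-1.356  0.373  0.149] 0.1676 rows 10.2
```

Request:
send_rows(rows="-0.9 0.12 0 0.085;-0.9 0.12 0 0.085;-0.9 0.12 0 0.085;-0.9 0.12 0 0.085;-0.9 0.12 0 0.085;-0.9 0.12 0 0.085;-0.9 0.12 0 0.085;-0.9 0.12 0 0.085;-0.9 0.12 0 0.085")

```text
clock: 18.23
tool_pos: [0.5787, 0.0522, 0.1699]
eef_rot: [0.867, 0.499, -0.003, -0.002]
contact_force: [-0.3, 0.5, 0.7]
opening: 0.6
finger_force: 0.0
```

```bash
python3 chk.py t4; python3 go.py 600,-110,150,30.3
```

```text
knob (array([538.5, 323.9]), 16.7, 15.0, 43.7, 47, np.float64(72.9)) joint -0.001
t 18.28 pose [578.6  54.6 170.2] 60.0 z-axis [-0.007  0.001 -1.   ] q7 -1.41
600,-110,150,30.3 -> [-0.439  0.336  0.066] 0.0826 rows 4.2
```

Arm is back at its stop (joint −0.001). Now for the sample, viewed first from close by.

Request:
send_rows(rows="-0.44 0.336 0 0.0826;-0.44 0.336 0 0.0826;-0.44 0.336 0 0.0826;-0.44 0.336 0 0.0826;-0.44 0.336 0 0.0826;-0.44 0.336 0 0.0826;-0.44 0.336 0 0.0826;-0.44 0.336 0 0.0826")

```text
clock: 18.95
tool_pos: [0.6005, -0.107, 0.1704]
eef_rot: [0.964, 0.264, -0.003, -0.002]
contact_force: [-1.6, -0.3, 0.2]
opening: 0.598
finger_force: 0.0
```

```bash
python3 wl.py w5 sample; python3 go.py 658.2,-77.3,80,30.3 658.2,-77.3,16,30.3
```

```text
loop (array([658.9, -78.6]), 34.1, 9.7, 30.7, 872, np.float64(38.5))
plate (array([658.8, -78.6]), 80.1, 40.0, 30.0, 5720, np.float64(8.5))
t 19.0 pose [ 600.5 -107.3  170.4] 30.6 z-axis [-0.007  0.002 -1.   ] q7 -1.54
658.2,-77.3,80,30.3 -> [0.218 0.013 0.3  ] 0.0009 rows 2.7
658.2,-77.3,16,30.3 -> [0.219 0.014 0.514] 0.0009 rows 4.0
```

Request:
send_rows(rows="0.218 0.016 0.1 0.001;0.218 0.016 0.2 0.001;0.218 0.016 0.3 0.001;0.218 0.016 0.36 0.001;0.218 0.016 0.42 0.001;0.218 0.016 0.47 0.001;0.218 0.016 0.5 0.001;0.218 0.016 0.51 0.001;0.218 0.016 0.51 0.001;0.218 0.016 0.51 0.001")

```text
clock: 19.83
tool_pos: [0.6589, -0.0816, 0.0177]
eef_rot: [0.966, 0.258, -0.002, -0.001]
contact_force: [0.5, -0.0, 0.1]
opening: 0.604
finger_force: 0.0
```

```bash
python3 go.py 658.6,-78.2,16,30.3
```

```text
t 19.83 pose [658.9 -81.6  17.7] 30.0 z-axis [-0.005  0.    -1.   ] q7 -1.65
658.6,-78.2,16,30.3 -> [ 0.005 -0.01   0.006] -0.0009 rows 0.1
```

Request:
send_rows(rows="0.005 -0.01 0.005 -0.001;0.005 -0.01 0.005 -0.001;0.005 -0.01 0.005 -0.001;0.005 -0.01 0.005 -0.001;0.005 -0.01 0.005 -0.001;0.005 -0.01 0.005 -0.001;0.005 -0.01 0.005 -0.001;0.005 -0.01 0.005 -0.001;0.005 -0.01 0.005 -0.001;0.005 -0.01 0.005 -0.001", jaw=1, force=30)

```text
clock: 20.67
tool_pos: [0.658, -0.0788, 0.0153]
eef_rot: [0.965, 0.261, -0.003, -0.001]
contact_force: [-0.5, -0.6, 0.2]
opening: 0.103
finger_force: 30.0
```

```bash
python3 go.py
```

```text
t 20.67 pose [658.  -78.8  15.3] 30.3 z-axis [-0.007 -0.    -1.   ] q7 -1.65
```

Request:
send_rows(rows="0 0 -0.02 0;0 0 -0.05 0;0 0 -0.1 0;0 0 -0.18 0;0 0 -0.26 0;0 0 -0.32 0;0 0 -0.32 0;0 0 -0.32 0")

```text
clock: 21.33
tool_pos: [0.6595, -0.0784, 0.113]
eef_rot: [0.965, 0.261, -0.002, -0.0]
contact_force: [-0.0, 0.4, -2.0]
opening: 0.106
finger_force: 30.0
```

```bash
python3 go.py 451,-54.6,110,-2.2
python3 - <<'E'
from h import *
p,W=snap("top"); z=W[...,2];X=W[...,0];Y=W[...,1]
S=cv2.cvtColor(p,cv2.COLOR_RGB2HSV); m=(abs(X-.452)<.07)&(abs(Y+.018)<.08)&(z<.05)&(S[...,2]>90)
print("placed",rect(W,biggest(m)))
E
```

```text
t 21.33 pose [659.5 -78.4 113. ] 30.3 z-axis [-0.004 -0.    -1.   ] q7 -1.57
451,-54.6,110,-2.2 -> [-0.56  -0.419  0.013] 0.0903 rows 5.0
placed (array([457.6,  15.9]), 81.2, 39.3, -2.5, 471, np.float64(11.1))
```

Request:
send_rows(rows="-0.11 -0.08 0 0.014;-0.22 -0.165 0 0.028;-0.34 -0.25 0 0.042;-0.45 -0.335 0 0.056;-0.54 -0.4 0 0.068;-0.557 -0.416 0 0.07;-0.557 -0.416 0 0.07;-0.557 -0.416 0 0.07;-0.557 -0.416 0 0.07")

```text
clock: 22.13
tool_pos: [0.4532, -0.055, 0.1122]
eef_rot: [0.999, 0.045, -0.003, -0.0]
contact_force: [-0.7, -0.2, -1.2]
opening: 0.103
finger_force: 30.0
```

```bash
python3 go.py 452,-56,19,5; python3 -c "
from h import *
snap('wrist','pics/w6.png')"
```

```text
t 22.13 pose [453.2 -55.  112.2] 5.1 z-axis [-0.005  0.001 -1.   ] q7 -2.28
452,-56,19,5 -> [-0.003  0.003  0.311] 0.0003 rows 2.2
```

View pics/w6.png

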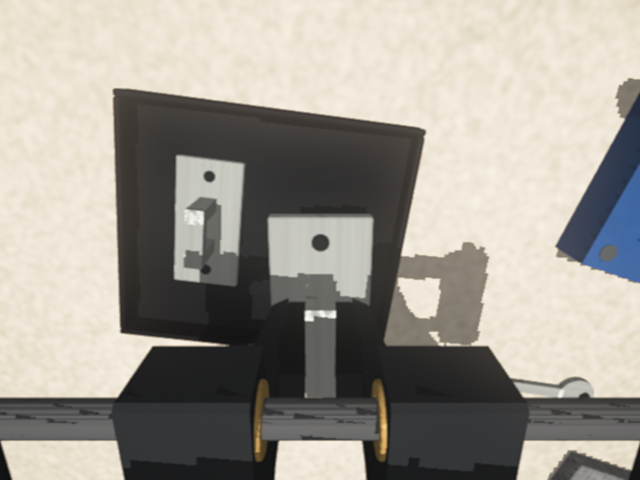

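The new staple lies flat at (210,220), and the sample is held over free tray floor at (320,250). Lowering.

Request:
send_rows(rows="-0.003 0.002 0.1 0;-0.003 0.002 0.2 0;-0.003 0.002 0.26 0;-0.003 0.002 0.285 0;-0.003 0.002 0.3 0;-0.003 0.002 0.31 0;-0.003 0.002 0.31 0;-0.003 0.002 0.31 0")

```text
clock: 22.85
tool_pos: [0.4506, -0.0559, 0.0198]
eef_rot: [0.999, 0.044, -0.003, -0.0]
contact_force: [-0.6, -1.0, -1.8]
opening: 0.104
finger_force: 30.0
```

Request:
send_rows(rows="0 0 0.002 0;0 0 0.004 0;0 0 0.006 0;0 0 0.006 0")

```text
clock: 23.18
tool_pos: [0.4501, -0.0559, 0.018]
eef_rot: [0.999, 0.044, -0.003, -0.0]
contact_force: [-0.0, 0.8, -1.3]
opening: 0.106
finger_force: 30.0
```

Request:
send_rows(rows="0 0 0.002 0;0 0 0.004 0;0 0 0.006 0;0 0 0.006 0")

```text
clock: 23.52
tool_pos: [0.4499, -0.0558, 0.0162]
eef_rot: [0.999, 0.045, -0.003, 0.0]
contact_force: [-1.0, 0.2, 2.3]
opening: 0.105
finger_force: 30.0
```

Request:
send_rows(rows="0 0 0.002 0;0 0 0.003 0;0 0 0.003 0")

```text
clock: 23.77
tool_pos: [0.4499, -0.0559, 0.0161]
eef_rot: [0.999, 0.045, -0.003, 0.0]
contact_force: [-1.8, 0.4, 13.3]
opening: 0.108
finger_force: 30.0
```

Request:
send_rows(rows="0 0 0 0;0 0 0 0;0 0 0 0;0 0 0 0;0 0 0 0;0 0 -0.05 0;0 0 -0.15 0;0 0 -0.3 0;0 0 -0.45 0;0 0 -0.5 0", jaw=0.3)

```text
clock: 24.6
tool_pos: [0.4515, -0.0556, 0.1686]
eef_rot: [0.999, 0.044, -0.002, -0.001]
contact_force: [0.5, 0.4, -1.0]
opening: 0.349
finger_force: 0.0
```

Request:
send_rows(rows="0 0.4 -0.1 0;0 0.6 -0.1 0;0 0.6 -0.1 0;0 0.6 -0.1 0;0 0.6 -0.1 0;0 0.6 -0.1 0;0 0.6 -0.1 0;0 0.6 -0.1 0")

```text
clock: 25.27
tool_pos: [0.4668, -0.2334, 0.1948]
eef_rot: [0.999, 0.046, -0.004, -0.001]
contact_force: [-1.1, 1.1, 0.0]
opening: 0.356
finger_force: 0.0
```

```bash
python3 chk.py t7
python3 - <<'E'
import cv2
i=cv2.imread("pics/t7.png")[100:340,110:430]; cv2.imwrite("pics/t7c.png",cv2.resize(i,None,fx=2.4,fy=2.4,interpolation=cv2.INTER_CUBIC))
E
```

```text
knob (array([537.9, 323.4]), 17.0, 15.2, 43.7, 47, np.float64(72.6)) joint -0.008
```

View pics/t7c.png

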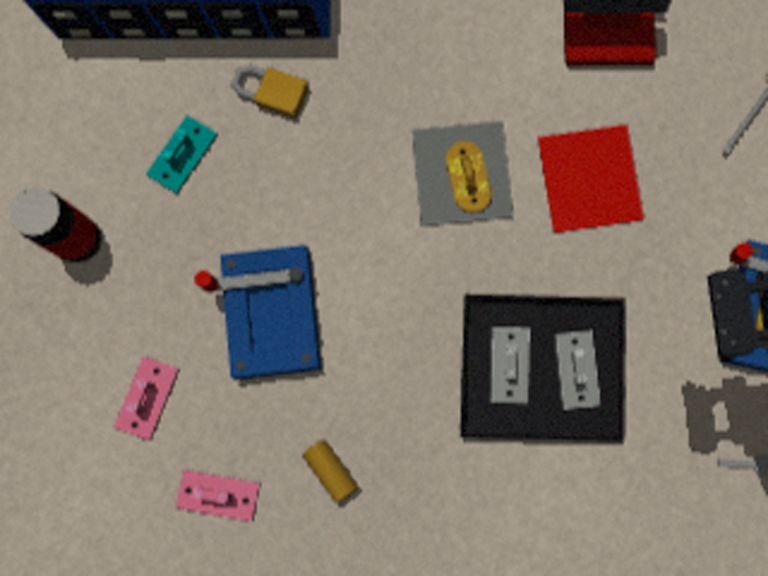

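Both steel staples lie flat in the tray (510,365 and 578,370). The arm is across the empty pocket at (260,280), the red mat is empty, and everything else is where it was.

```bash
python3 -c "
from plant import finish_job; print(finish_job())"
```

```text
the job is handed in; nothing more can be done
None
```

Job handed in at about 25 s: the new steel staple and the customer's steel sample lie flat side by side in the tray, and the steel die's arm is back at its stop across the empty pocket.

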